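# Draw the fan filter from a bench power supply and hold it to the magnifier

### The job

Lift the service flap on top of the bench power supply until it stands upright, and draw out the framed filter plate (the one with a grip tab) that stands hidden beneath it, leaving the plain blank plate in its slot, the flap up and the things on the bench where they lie. Present the filter to the magnifier: upright, its broad face square to the lens, centred on the lens axis 12 cm in front of the glass. Finish while still holding it there in the gripper, at rest and clear of the power supply and the magnifier.

Things in the scene. Friction and masses are not known exactly. Their poses are not given: they have to be found in the camera images.
- supply: Fixed bench power supply, grey case 170 (own x) x 220 (own y) x 130 mm high; origin at the centre of its underside, z up; the front panel with knobs looks to its +x. A bay for two plates lies under the flap in the -y part of its top.
- bay (a point): Middle of the bay's floor, 30 mm above the bench, 50 mm to -y of the supply's origin; axes as the supply's. The bay is 160 (x) x 110 (y) mm inside, its rim 100 mm above this floor. Two plates stand in two slots at own x -35 and +35 mm, either plate in either. A slot is 13 mm wide between guide ribs 40 mm high on the y walls; plates lift straight up freely.
- flap (a joint): Service flap over the bay: plate 170 x 140 x 6 mm, hinged along its +y edge (axis along the supply's x, at own y +25 mm, 131 mm above the bench). 0 is shut, it grows as the free (-y) edge rises, 1.57 is vertical, 1.9 the stop. A friction hinge keeps it where it is left; lifting at the grip takes 2 to 3 N. It may start ajar, up to 0.12.
- flap_hinge (a point): Middle of the flap's hinge line, at the flap's underside; its x axis runs along the hinge. With the flap shut its axes are parallel to the supply's.
- flap_grip (a point): Point to pinch on the flap's pull, an upright black fin on its outer face: 12 mm (along the hinge, to pinch) x 18 x 36 mm high. The point is 26 mm above the outer face, 10 mm below the fin's top, 115 mm from the hinge line along the flap and 32 mm off the hinge's plane; it turns with the flap.
- filter_center (a point): Centre of the filter plate's framed mesh, half-way up the frame. Aluminium frame 10 thick (own x, the normal of its broad face) x 104 wide (own y) x 62 high (own z), with one aluminium grip tab standing in the middle of its top edge; loose, 60 to 130 g, both faces alike. Its axes are parallel to the supply's at the start; this point is then 61 mm above the bench.
- filter_tab (a point): Centre of the filter's grip tab: 14 thick (own x) x 30 wide (own y) x 28 high, 45 mm above filter_center; its top is 10 mm below the bay's rim when the plate is in its slot.
- blank_center (a point): Centre of the blank plate: solid aluminium, same size (10 x 104 x 62 mm) but with a plain straight top edge and no tab. To be left in its slot.
- magnifier: Fixed standing magnifier: round base of radius 55 mm, thin post, upright round lens (outer radius 61 mm, about 12 mm thick) centred 170 mm above the bench; total height 231 mm. Origin under the middle of the base, z up; its x axis is the lens axis and the side to present to is its own -x side, which looks towards the power supply's half of the bench.
- view_point (a point): The empty point on the lens axis 120 mm in front of the lens's middle (own -x side), 170 mm above the bench: where the centre of the filter is to be held.
- spool_mid (a point): Bystander: small grey spool, 52 mm across, 42 high; the point is on its axis 10 mm above the bench.
- transformer_mid (a point): Bystander: small copper-wound transformer about 50 x 42 x 42 mm; the point is at its middle, 10 mm above the bench.
- driver_mid (a point): Bystander: screwdriver 180 mm long lying on the bench; the point is about 10 mm up from its origin.
Not all that is in view belongs to the job. Of the things that look like the magnifier, the middle-sized one is meant.

How it is judged:
By the outcome, as a careful person would: the job done as asked, in the order asked, and still so for the second after the job is handed in, while the arm keeps its last pose, push and grip.
It also fails if it takes over 54 s, if anything falls off the work surface, if the arm or the gripper's body presses on something with over 40 N, if the wrist force passes 120 N, or if a joint passes its speed limit or range.

### The arm

A 6-joint arm with a two-finger parallel gripper is mounted at the origin on the work surface. World frame = base frame: x ahead of the robot, y to its left, z up, the work surface at z = 0. Lengths are in m, angles in degrees, forces in N, time in s.
With the tool pointing down it reaches from about 0.275 to 0.875 m from the base axis. Payload 12.5 kg.
Tool frame: the origin (TCP) lies at the centre of the arm's flange, where the gripper is bolted on; the fingertips stand 173 mm ahead of it and the grasp point (between the pads) lies 155 mm ahead of it; z points along the fingers, y is the direction in which the jaws open and shut (so a half turn about z gives the same grasp; the last joint's range is limited). The gripper opens to 85 mm and grips with 20 to 120 N. Pads are 22 mm wide; open, the fingers measure 114 mm over their backs; the gripper's body (76 mm by 85 mm) begins 54 mm behind the grasp point. The pads swing forward as they close: fully open they stand 13 mm farther back than shut.
Start: joints at [71.528, 20.094, 94.641, -0, 65.266, -4.847], TCP at [0.13, 0.535, 0.405] pointing down, gripper open.
Joint ranges: [-157.81, 157.81], [-45, 120.19], [0.68, 151.7], [-89.99, 269.99], [4.06, 180], [-164.3, 164.3]. Speed limits (degrees/s): [127.2, 127.2, 159.86, 180, 180, 180].

### API

Orientations are given as [roll, pitch, yaw] about the fixed x, y, z axes, in that order (R = Rz(yaw) Ry(pitch) Rx(roll)).
In Python, from rig import manip, viewer, nets gives the robot as it stands.
- The arm moves only by the shell command python3 -m jog 'ROWS' [FORCE]. ROWS is JSON, one flat list of numbers, 7 for each row, row after row: the opening, from 0 (shut) to 1 (fully open), then the shift along the tool's x, y, z as a fraction of full scale, then the turn, a rotation vector about the tool's x, y, z as a fraction of full scale. A call has 1 to 8 rows; each row shifts and turns the commanded pose from where the row before left it, along the tool's axes as they then stand; what a row does not reach is not made up. Full scale, the value 1, is 15 cm for a shift and 45 degrees for a turn. A row lasts 1/12 s, in which the tool goes at most 41.7 mm and 7.16 degrees, less where a joint would pass 70% of its speed; a pose out of reach is approached as far as the arm can. A call with a number of a shift or a turn outside -1 to 1 is refused whole. A call with a gripper value outside its range is refused whole. The fingers move at their own pace and stop on an object; FORCE is the grip in N (left out, the last holds). Time passes only in rows, so rows that do not move let the fingers close. It gives the time, the measured TCP pose, the force and the opening at its end, in the units of the state.
- manip.state(): the state, without advancing time (a new reading comes with each control period).
- viewer.snapshot(name): name is "scene" or "top" or "wrist"; returns (picture, depth): 384x512x3 uint8, red, green, blue; 384x512 float32, m along the optical axis (not along the pixel's ray), 0 where there is no reading.
- viewer.calibration(name): a dict with "vfov" (degrees; the focal length in pixels is half the picture's height over the tangent of half this angle, whatever the lens; pixels are square), "cx", "cy" (the principal point, pixels), "dist" ([k1, k2, p1, p2, k3] as OpenCV has them; the pictures are not rectified), "rvec" (rotation vector, rad) and "tvec" (3), from world to camera coordinates, as OpenCV has them. Camera axes: x right, y down, z forward; pixel columns grow to the right and rows downward; lengths in m; the calibration is good to about 2 mm. A picture is of the moment at which its call begins: read the wrist's pose just before it. calibration takes no time and is no camera call; for the wrist camera it gives the pose at the moment of the call.
- manip.sign_off(): hands the job in, once; it reports no verdict.
Trained networks look in the newest picture that a camera, given by its name, has taken for a name from the list of things; names that differ only in an ending like _2 or _b are one class to them, and where a whole thing is asked for, a point or a joint stands for the part that bears it (a point fixed in the world has none). Each returns a list of dicts, best first, with "confidence" (0 to 1); they miss things now and then, are a little off and sometimes report something else, mostly with a low value. They report only what shows in the picture. A call takes as long as a camera call. They do not tell look-alikes from the thing itself.
- nets.find_in(camera, query): "location" ([x, y, z] in m, in world coordinates, good to about 4 mm: the middle of the surface that is visible of it).
- nets.regions_of(camera, query): "mask" (384x512 bool, what is visible of it).
- nets.spot_point(camera, query): "location" ([x, y, z] in m, in world coordinates, good to about 4 mm: a listed point, or the origin of a listed thing).
The state is a dict: "time": time; "joint_pos": joint angles; "joint_vel": joint speeds; "joint_torque": joint torques, N m; "tool_pos": TCP position; "tcp_rot": TCP orientation; "wrist_force": force on the tool from outside, world axes, zero at the start; "wrist_torque": the same for the moment, N m; "opening": finger opening in m.
Only numpy, scipy, OpenCV 4.12 (cv2) and the standard library are available. Lean on these libraries where they do the work, as an engineer would, in place of code of your own. Each camera call takes 0.05 s, during which the arm holds its last target.

## Working session

There is one attempt and no reset: what is moved stays moved. The work goes in short steps, Python scripts to look and compute and a shell command to move; the robot and the scene stay as the last step left them, time stands still between calls to the robot, and variables do not carry over. Pictures are saved under pics/ and viewed, and the job is handed in when it is done.

```bash
ls -la; mkdir -p pics; cat > h.py <<'E'
import numpy as np, cv2
from rig import manip, viewer, nets
from scipy.spatial.transform import Rotation as R
def K(name):
    c=viewer.calibration(name); f=192/np.tan(np.radians(c['vfov'])/2)
    return c,np.array([[f,0,c['cx']],[0,f,c['cy']],[0,0,1.]])
def snap(name,fn):
    c,k=K(name); p,d=viewer.snapshot(name)
    cv2.imwrite('pics/'+fn+'.png',p[:,:,::-1]); np.savez('pics/'+fn+'.npz',p=p,d=d,k=k,dist=np.array(c['dist']),rvec=np.array(c['rvec']),tvec=np.array(c['tvec']))
    return p,d
def load(fn): return np.load('pics/'+fn+'.npz')
def w(z,uv,dep=None):
    uv=np.atleast_2d(np.array(uv,float)); 
    n=cv2.undistortPoints(uv[:,None],z['k'],z['dist'])[:,0]
    if dep is None: dep=np.array([z['d'][int(round(v)),int(round(u))] for u,v in uv])
    pc=np.c_[n,np.ones(len(n))]*np.asarray(dep)[:,None]
    M=cv2.Rodrigues(z['rvec'])[0]; return (pc-z['tvec'].ravel())@M
def proj(z,P): return cv2.projectPoints(np.atleast_2d(np.array(P,float)),z['rvec'],z['tvec'],z['k'],z['dist'])[0][:,0]
def cloud(z):
    v,u=np.mgrid[0:384,0:512]; uv=np.c_[u.ravel(),v.ravel()].astype(float)
    return w(z,uv,z['d'].ravel()).reshape(384,512,3)
E
python3 - <<'E'
from h import *
for n in ['scene','top','wrist']: snap(n,n+'0')
s=manip.state(); print({k:np.round(v,3) for k,v in s.items()})
for q in ['supply','magnifier','flap_grip','flap_hinge','view_point','filter_tab','spool_mid','transformer_mid','driver_mid']:
  for n in ['scene','top']:
    print(q,n,[(np.round(r['location'],3),round(r['confidence'],2)) for r in nets.spot_point(n,q)])
E
```

```text
total 12
drwxr-xr-x  3 agent agent 4096 Dec  7 15:49 .
drwxr-xr-x 23 root  root  4096 Dec  7 15:49 ..
drwxr-xr-x  2 agent agent 4096 Dec  7 15:49 pics
{'time': np.float64(0.15), 'joint_pos': array([71.526, 20.119, 94.667,  0.   , 65.266, -4.846]), 'joint_vel': array([ 0.037, -0.102, -0.098, -0.047,  0.053, -0.031]), 'joint_torque': array([ 1.0000e-03, -5.0625e+01, -2.9151e+01, -0.0000e+00,  3.0000e-03,
       -0.0000e+00]), 'tool_pos': array([0.13 , 0.534, 0.404]), 'tcp_rot': array([-1.79949e+02, -4.00000e-03,  1.66373e+02]), 'wrist_force': array([1.066, 0.61 , 0.2  ]), 'wrist_torque': array([0.028, 0.018, 0.07 ]), 'opening': np.float64(0.085)}
supply scene [(array([ 0.524,  0.166, -0.002]), 0.7)]
supply top [(array([ 0.525,  0.17 , -0.003]), 0.82)]
magnifier scene [(array([ 0.316, -0.223,  0.002]), 0.8), (array([ 0.526, -0.291,  0.002]), 0.69), (array([ 0.66 , -0.362, -0.004]), 0.59)]
magnifier top [(array([ 0.671, -0.36 , -0.   ]), 0.81), (array([ 0.318, -0.222,  0.005]), 0.73), (array([ 0.522, -0.288,  0.004]), 0.61)]
flap_grip scene [(array([0.548, 0.087, 0.163]), 0.93)]
flap_grip top [(array([0.552, 0.089, 0.168]), 0.82)]
flap_hinge scene [(array([0.512, 0.193, 0.131]), 0.94)]
flap_hinge top [(array([0.515, 0.192, 0.127]), 0.59)]
view_point scene [(array([ 0.63 , -0.244,  0.167]), 0.7), (array([ 0.739, -0.316,  0.119]), 0.68)]
view_point top [(array([0.554, 0.092, 0.168]), 0.35)]
filter_tab scene [(array([ 0.628, -0.244,  0.17 ]), 0.55)]
filter_tab top []
spool_mid scene [(array([0.512, 0.193, 0.132]), 0.54), (array([ 0.372, -0.087,  0.011]), 0.53)]
spool_mid top [(array([ 0.37 , -0.091,  0.006]), 0.56)]
transformer_mid scene [(array([ 0.619, -0.139,  0.01 ]), 0.68)]
transformer_mid top [(array([0.784, 0.033, 0.01 ]), 0.73), (array([ 0.618, -0.14 ,  0.011]), 0.47)]
driver_mid scene [(array([0.786, 0.031, 0.006]), 0.66)]
driver_mid top [(array([0.786, 0.028, 0.011]), 0.76), (array([0.554, 0.092, 0.164]), 0.6)]
```

View pics/scene0.png

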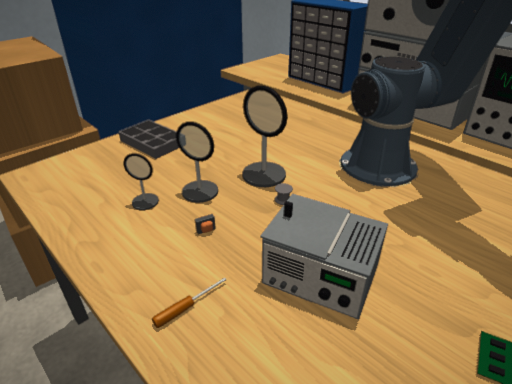

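View pics/top0.png

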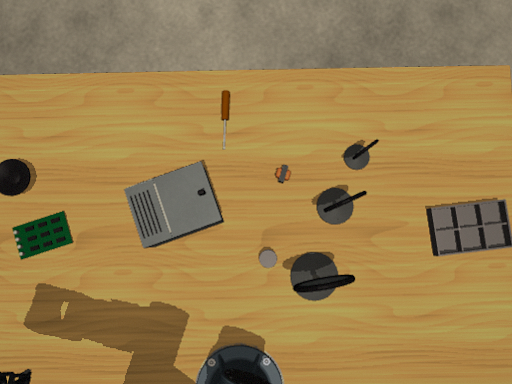

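View pics/wrist0.png

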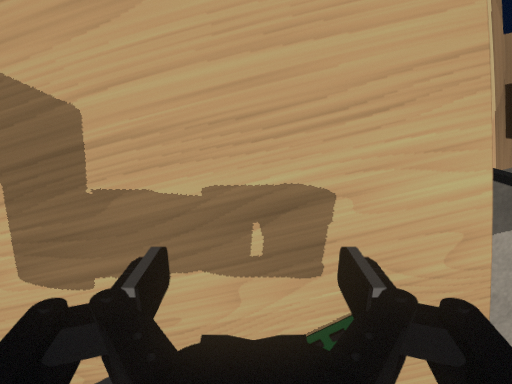

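Candidates for the magnifier in the scene view are large (265,135), medium (197,160) and small (140,180). The medium one should be the one meant; I'll check its height and radius, and fit the supply and lens from depth.

```bash
python3 - <<'E'
from h import *
Cs=[]
for n in ['scene0','top0']:
    z=load(n); C=cloud(z); Cs.append(C); ok=z['d']>0
    for nm,c in [('big',(0.316,-0.223)),('mid',(0.524,-0.29)),('small',(0.665,-0.361))]:
        m=ok&(np.hypot(C[...,0]-c[0],C[...,1]-c[1])<0.1)&(C[...,2]>0.02)&(C[...,2]<0.4)
        P=C[m]; print(n,nm,len(P),'zmax',P[:,2].max().round(3))
        b=ok&(np.hypot(C[...,0]-c[0],C[...,1]-c[1])<0.1)&(C[...,2]>0.006)&(C[...,2]<0.03); B=C[b]; print('  base ctr',((B.max(0)+B.min(0))/2).round(3),(B.max(0)-B.min(0)).round(3))
        hi=P[P[:,2]>0.45*P[:,2].max()]
        cc=hi[:,:2].mean(0); U,S,V=np.linalg.svd(hi[:,:2]-cc,full_matrices=False)
        print('  lens xy',cc.round(4),'normal',V[1].round(3),np.degrees(np.arctan2(V[1][1],V[1][0])).round(1),'rms',(S[1]/np.sqrt(len(hi))).round(4),'zrange',hi[:,2].min().round(3))
        t=(hi[:,:2]-cc)@V[0]; print('  span',t.min().round(3),t.max().round(3),'mid pt',(cc+V[0]*(t.min()+t.max())/2).round(4))
# supply
for C,n in zip(Cs,['scene0','top0']):
    z=load(n); m=(z['d']>0)&(np.hypot(C[...,0]-.524,C[...,1]-.168)<0.16)&(C[...,2]>0.115)&(C[...,2]<0.15)
    P=C[m]; r=cv2.minAreaRect((P[:,:2]*1000).astype(np.float32)); print(n,'supply rect',r,'z pct',np.percentile(P[:,2],[2,25,50,75,98]).round(4))
    g=(z['d']>0)&(np.hypot(C[...,0]-.55,C[...,1]-.089)<0.05)&(C[...,2]>0.15); G=C[g]; print('grip',len(G),G.mean(0).round(4),G.min(0).round(4),G.max(0).round(4))
img=cv2.imread('pics/scene0.png'); 
cv2.imwrite('pics/c1.png',cv2.resize(img[80:320,110:400],None,fx=2.5,fy=2.5,interpolation=cv2.INTER_CUBIC))
E
```

```text
scene0 big 2084 zmax 0.294
  base ctr [ 0.317 -0.221  0.018] [0.142 0.14  0.024]
  lens xy [ 0.3202 -0.2173] normal [0.985 0.17 ] 9.8 rms 0.0023 zrange 0.133
  span -0.078 0.074 mid pt [ 0.3205 -0.2193]
scene0 mid 1284 zmax 0.232
  base ctr [ 0.524 -0.289  0.018] [0.108 0.11  0.023]
  lens xy [ 0.5236 -0.287 ] normal [0.92  0.392] 23.1 rms 0.0019 zrange 0.106
  span -0.06 0.06 mid pt [ 0.5236 -0.2869]
scene0 small 666 zmax 0.164
  base ctr [ 0.669 -0.36   0.017] [0.073 0.076 0.022]
  lens xy [ 0.6686 -0.3586] normal [0.817 0.577] 35.2 rms 0.0018 zrange 0.074
  span -0.043 0.042 mid pt [ 0.669  -0.3592]
top0 big 1077 zmax 0.298
  base ctr [ 0.319 -0.215  0.018] [0.193 0.163 0.023]
  lens xy [ 0.3207 -0.2194] normal [0.985 0.171] 9.8 rms 0.0039 zrange 0.147
  span -0.075 0.079 mid pt [ 0.3211 -0.2215]
top0 mid 275 zmax 0.237
  base ctr [ 0.527 -0.289  0.016] [0.191 0.194 0.02 ]
  lens xy [ 0.5201 -0.2826] normal [-0.921 -0.389] -157.1 rms 0.0034 zrange 0.172
  span -0.067 0.052 mid pt [ 0.5229 -0.2892]
top0 small 116 zmax 0.169
  base ctr [ 0.668 -0.356  0.013] [0.188 0.189 0.014]
  lens xy [ 0.6656 -0.3553] normal [-0.827 -0.562] -145.8 rms 0.0026 zrange 0.085
  span -0.043 0.035 mid pt [ 0.668  -0.3587]
scene0 supply rect ((527.4338989257812, 169.3257293701172), (176.27169799804688, 225.1203155517578), 19.012733459472656) z pct [0.118  0.1293 0.1355 0.1375 0.1394]
grip 99 [0.5568 0.0894 0.165 ] [0.5479 0.0784 0.15  ] [0.5623 0.0969 0.176 ]
top0 supply rect ((528.3910522460938, 168.4611053466797), (172.9567413330078, 223.84776306152344), 18.848997116088867) z pct [0.1262 0.1317 0.1366 0.1393 0.1433]
grip 39 [0.5548 0.0852 0.1706] [0.5483 0.077  0.1504] [0.5612 0.0943 0.1802]
```

View pics/c1.png

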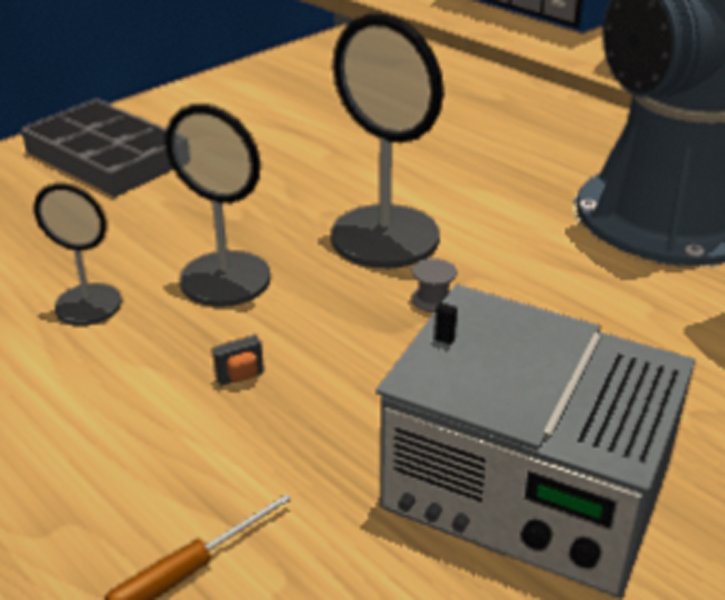

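The medium magnifier is 232 mm tall with a lens radius of about 60 mm, so it is the one meant. Its lens centre is about (0.523, -0.288) with the axis at about 23°, and the net's view_point (0.630, -0.244) agrees. The supply yaw is about 19°. Next is a planning helper.

```bash
cat >> h.py <<'E'
def pose():
    s=manip.state(); return np.array(s['tool_pos']),R.from_euler('xyz',s['tcp_rot'],degrees=True)
def plan(p1,R1,n,p0=None,R0=None):
    if p0 is None: p0,R0=pose()
    rv=(R0.inv()*R1).as_rotvec()
    Rs=[R0*R.from_rotvec(rv*i/n) for i in range(n+1)]
    out=[]
    for i in range(n):
        d=Rs[i].inv().apply((np.array(p1)-p0)/n)/0.15
        out.append(np.r_[d,np.degrees(rv)/n/45])
    print('rows (x y z rx ry rz):'); print(np.round(out,3).tolist())
def down(yawjaw): # tool down, jaw (y) axis at azimuth yawjaw deg
    y=np.array([np.cos(np.radians(yawjaw)),np.sin(np.radians(yawjaw)),0]); z=np.array([0,0,-1.]); return R.from_matrix(np.c_[np.cross(y,z),y,z])
E
python3 - <<'E'
from h import *
plan([0.545,0.086,0.404],down(18.9),16)
E
```

```text
rows (x y z rx ry rz):
[[-0.212, -0.141, 0.0, 0.0, -0.0, 0.08], [-0.221, -0.127, 0.0, 0.0, -0.0, 0.08], [-0.228, -0.113, 0.0, 0.0, -0.0, 0.08], [-0.235, -0.099, 0.0, 0.0, -0.0, 0.08], [-0.241, -0.084, 0.0, 0.0, -0.0, 0.08], [-0.245, -0.069, 0.0, 0.0, -0.0, 0.08], [-0.249, -0.053, 0.0, 0.0, -0.0, 0.08], [-0.252, -0.037, 0.0, 0.0, -0.0, 0.08], [-0.254, -0.021, 0.0, 0.0, -0.0, 0.08], [-0.255, -0.005, 0.0, 0.0, -0.0, 0.08], [-0.255, 0.01, 0.0, 0.0, -0.0, 0.08], [-0.253, 0.026, 0.0, 0.0, -0.0, 0.08], [-0.251, 0.042, 0.0, 0.0, -0.0, 0.08], [-0.248, 0.058, 0.0, 0.0, -0.0, 0.08], [-0.244, 0.073, 0.0, 0.0, -0.0, 0.08], [-0.239, 0.088, 0.0, 0.0, -0.0, 0.08]]
```

```bash
python3 -m jog '[0.6,-0.21,-0.14,0,0,0,0.08, 0.6,-0.22,-0.13,0,0,0,0.08, 0.6,-0.23,-0.11,0,0,0,0.08, 0.6,-0.235,-0.10,0,0,0,0.08, 0.6,-0.24,-0.085,0,0,0,0.08, 0.6,-0.245,-0.07,0,0,0,0.08, 0.6,-0.25,-0.05,0,0,0,0.08, 0.6,-0.25,-0.04,0,0,0,0.08]'; python3 -m jog '[0.6,-0.25,-0.02,0,0,0,0.08, 0.6,-0.255,-0.005,0,0,0,0.08, 0.6,-0.255,0.01,0,0,0,0.08, 0.6,-0.25,0.025,0,0,0,0.08, 0.6,-0.25,0.04,0,0,0,0.08, 0.6,-0.25,0.06,0,0,0,0.08, 0.6,-0.24,0.07,0,0,0,0.08, 0.6,-0.24,0.09,0,0,0,0.08]';python3 -m jog '[0.6,0,0,0,0,0,0,0.6,0,0,0,0,0,0]'
python3 - <<'E'
from h import *
s=manip.state(); print(np.round(s['joint_pos'],2))
snap('wrist','wrist1'); snap('top','top1')
print([(np.round(r['location'],4),round(r['confidence'],2)) for r in nets.spot_point('wrist','flap_grip')])
print([(np.round(r['location'],4),round(r['confidence'],2)) for r in nets.spot_point('wrist','flap_hinge')])
E
```

```text
time: 1.72
tool_pos: [0.3375, 0.3085, 0.4049]
tcp_rot: [180.0, 0.0, 137.4]
wrist_force: [0.8, 1.2, 0.7]
opening: 0.0515
time: 2.38
tool_pos: [0.5438, 0.0846, 0.4048]
tcp_rot: [180.0, -0.0, 108.6]
wrist_force: [-0.2, 0.2, 0.5]
opening: 0.0511
time: 2.55
tool_pos: [0.5436, 0.0851, 0.4043]
tcp_rot: [-180.0, -0.0, 108.6]
wrist_force: [-0.0, -0.0, 0.4]
opening: 0.051
[  4.04  20.15  94.63   0.    65.25 -14.59]
[(array([0.5513, 0.0884, 0.1663]), 0.56)]
[(array([0.5143, 0.1906, 0.1347]), 0.92)]
```

View pics/wrist1.png

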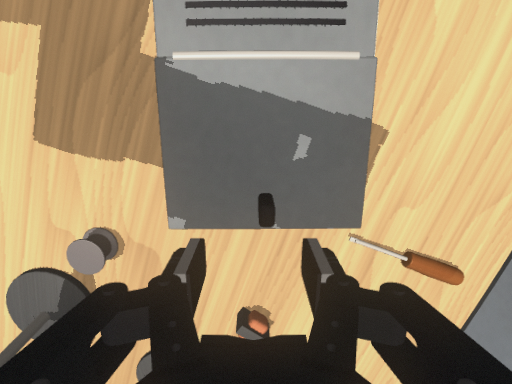

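The wrist view shows the flap square in the image, with the white hinge strip at row 55 and the fin at (266,208).

```bash
python3 - <<'E'
from h import *
z=load('wrist1'); C=cloud(z)
P=C[75:185,180:360].reshape(-1,3); P=P[(P[:,2]>.1)]
A=np.c_[P[:,:2],np.ones(len(P))]; c,_,_,_=np.linalg.lstsq(A,P[:,2],rcond=None); print('plane',c, 'resid',(P[:,2]-A@c).std())
g=c[:2]; print('tilt deg',np.degrees(np.arctan(np.linalg.norm(g))),'uphill az',np.degrees(np.arctan2(g[1],g[0])))
# hinge strip
st=w(z,[[176,56],[358,56]]); print('strip',st.round(4), 'az',np.degrees(np.arctan2(*(st[1]-st[0])[[1,0]])))
# side edges of the flap
p=z['p'].astype(int); zz=C[...,2]
for r in (80,120,160,200):
    on=np.where((zz[r]>.11)&(zz[r]<.17))[0]; print(r,on.min(),on.max(),C[r,on.min()+1].round(4),C[r,on.max()-1].round(4))
col=C[:,200,:]; on=np.where((col[:,2]>.11)&(col[:,2]<.17))[0]; print('free edge',on.max(),col[on.max()-1].round(4)); col=C[:,330,:]; on=np.where((col[:,2]>.11)&(col[:,2]<.17))[0]; print('free edge',on.max(),col[on.max()-1].round(4))
# fin dark
m=(p.sum(2)<90); m[:185]=0; m[232:]=0; m[:,:250]=0; m[:,285:]=0
Q=C[m]; top=Q[Q[:,2]>.165]; print('fin',len(Q),len(top),top.mean(0).round(4),np.percentile(Q[:,2],[5,50,95]).round(4)); print(((top.max(0)+top.min(0))/2).round(4)); r=cv2.minAreaRect((top[:,:2]*1000).astype(np.float32)); print(r)
E
```

```text
plane [-0.01257097  0.01167556  0.14356969] resid 0.015429503584928705
tilt deg 0.9829026407243538 uphill az 137.114940569055
strip [[0.4526 0.1717 0.1377]
 [0.5815 0.2153 0.1382]] az 18.67997135339145
80 156 374 [0.4424 0.1507 0.1357] [0.5997 0.2038 0.137 ]
120 159 371 [0.4523 0.1223 0.137 ] [0.6092 0.1754 0.1389]
160 162 367 [0.462  0.0917 0.1361] [0.6199 0.1453 0.1381]
200 166 363 [0.4738 0.0598 0.1382] [0.6312 0.1128 0.138 ]
free edge 228 [0.5071 0.045  0.1383]
free edge 228 [0.6145 0.0815 0.139 ]
fin 89 19 [0.5502 0.0934 0.1684] [0.1449 0.1568 0.1702]
[0.55   0.0923 0.1685]
((549.5938720703125, 93.020263671875), (9.863787651062012, 1.7519896030426025), 27.553163528442383)
```

The flap is shut, with a yaw of 18.9°. The grip point comes to about (0.5535, 0.086, 0.164), which agrees with the 115 mm hinge distance. I'm descending to pinch it.

```bash
python3 -m jog '[0.5,-0.008,0.033,0.15,0,0,-0.007, 0.5,-0.007,0.033,0.15,0,0,0, 0.5,0,0,0.15,0,0,0, 0.5,0,0,0.11,0,0,0, 0.5,0,0,0,0,0,0]'; python3 - <<'E'
from h import *
snap('wrist','wrist2')
E
python3 -m jog '[0,0,0,0,0,0,0, 0,0,0,0,0,0,0, 0,0,0,0,0,0,0, 0,0,0,0,0,0,0, 0,0,0,0,0,0,0]' 40
```

```text
time: 3.17
tool_pos: [0.5517, 0.0883, 0.3178]
tcp_rot: [-179.7, -0.1, 109.2]
wrist_force: [0.3, 0.3, -0.2]
opening: 0.0425
time: 3.63
tool_pos: [0.553, 0.0874, 0.3215]
tcp_rot: [179.9, 0.0, 109.1]
wrist_force: [-2.5, -1.4, 3.5]
opening: 0.0112
```

View pics/wrist2.png

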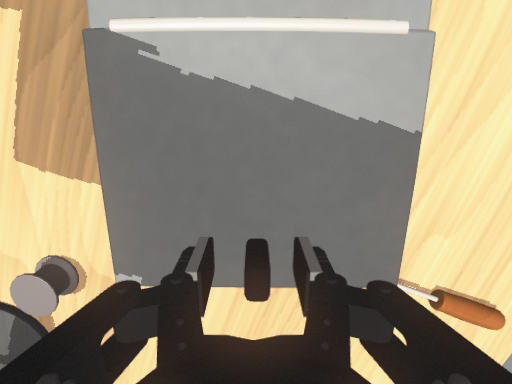

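```bash
python3 -m jog '[0,0.114,0,-0.061,0,-0.111,0, 0,0.114,0,-0.061,0,-0.111,0, 0,0.114,0,-0.061,0,-0.111,0, 0,0.114,0,-0.061,0,-0.111,0]'; python3 -c "
from h import *
s=manip.state();print(np.round(s['joint_pos'],1),s['wrist_torque'])"
```

```text
time: 3.97
tool_pos: [0.5292, 0.156, 0.3489]
tcp_rot: [179.9, 20.3, 109.0]
wrist_force: [-3.0, -1.7, -2.8]
opening: 0.0111
[ 14.9  24.3  98.  -23.9  58.4   8.6] [-0.01531099  0.78832315 -0.39761683]
```

```bash
python3 -m jog '[0,0.114,0,-0.061,0,-0.111,0, 0,0.114,0,-0.061,0,-0.111,0, 0,0.114,0,-0.061,0,-0.111,0, 0,0.114,0,-0.061,0,-0.111,0, 0,0.114,0,-0.061,0,-0.111,0, 0,0.114,0,-0.061,0,-0.111,0]'; python3 -c "
from h import *
s=manip.state();print(np.round(s['joint_pos'],1),s['wrist_torque'])"
```

```text
time: 4.47
tool_pos: [0.4917, 0.2647, 0.3403]
tcp_rot: [179.8, 50.3, 108.9]
wrist_force: [0.4, -4.1, -0.0]
opening: 0.0113
[ 30.6  29.2  96.  -51.   75.9  34.5] [-0.34717807  0.20194359 -0.44198994]
```

```bash
python3 -m jog '[0,0.114,0,-0.061,0,-0.111,0, 0,0.114,0,-0.061,0,-0.111,0, 0,0.114,0,-0.061,0,-0.111,0, 0,0.114,0,-0.061,0,-0.111,0]'; python3 -c "
from h import *
s=manip.state();print(np.round(s['joint_pos'],1),s['wrist_torque'])"; python3 -m jog '[0,0.114,0,-0.061,0,-0.111,0, 0,0.114,0,-0.061,0,-0.111,0, 0,0.114,0,-0.061,0,-0.111,0, 0,0.114,0,-0.061,0,-0.111,0, 0,0,0,0,0,0,0]'; python3 - <<'E'
from h import *
s=manip.state();print(np.round(s['joint_pos'],1),s['wrist_torque'])
snap('scene','scene3'); snap('top','top3')
E
```

```text
time: 4.8
tool_pos: [0.4699, 0.3285, 0.3024]
tcp_rot: [179.5, 70.3, 108.6]
wrist_force: [3.1, -5.0, 3.0]
opening: 0.0113
[ 38.4  37.   93.3 -62.7  91.1  44.2] [-0.57516053 -0.10295479 -0.08624479]
time: 5.22
tool_pos: [0.4529, 0.3772, 0.242]
tcp_rot: [9.6, 89.5, -61.1]
wrist_force: [-1.0, 4.2, 14.5]
opening: 0.0108
[ 43.4  47.2  89.9 -72.2 106.5  49.7] [-1.87105966 -0.60199953 -0.26993659]
```

View pics/scene3.png

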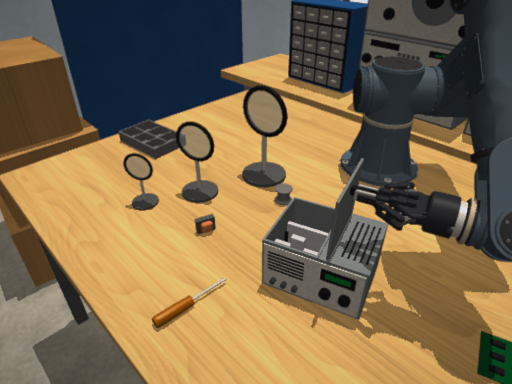

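View pics/top3.png

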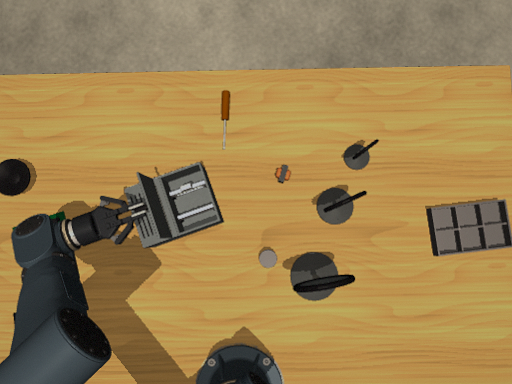

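The flap looks upright and both plates are visible. I'll measure the flap angle before letting go.

```bash
python3 - <<'E'
from h import *
ex=np.array([np.cos(np.radians(18.9)),np.sin(np.radians(18.9))]); ey=np.array([-ex[1],ex[0]]); O=np.array([.525,.168])
for n in ['scene3','top3']:
    z=load(n); C=cloud(z); d=C[...,:2]-O; X=d@ex; Y=d@ey; Z=C[...,2]
    m=(z['d']>0)&(abs(X)<.08)&(Y>-.02)&(Y<.055)&(Z>.15)&(Z<.3)
    print(n,m.sum(),'Zmax',np.percentile(Z[m],98).round(3))
    for lo,hi in [(.15,.18),(.18,.21),(.21,.24),(.24,.28)]:
        q=m&(Z>lo)&(Z<hi); 
        if q.sum()>5: print(lo,q.sum(),np.percentile(Y[q],[5,50,95]).round(4),X[q].min().round(3),X[q].max().round(3))
    # plates
    q=(z['d']>0)&(abs(X)<.078)&(Y>-.105)&(Y<0)&(Z>.08)&(Z<.125)
    for a in np.arange(-.07,.08,.01):
        k=q&(X>a)&(X<a+.01); print('x%.2f'%a,k.sum(),(np.percentile(Z[k],[50,95]).round(3),np.percentile(Y[k],[5,95]).round(3)) if k.sum()>3 else '')
print(pose()[0],manip.state()['wrist_force'])
img=cv2.imread('pics/top3.png')[150:260,110:240]; cv2.imwrite('pics/c3.png',cv2.resize(img,None,fx=5,fy=5,interpolation=cv2.INTER_CUBIC))
E
```

```text
scene3 892 Zmax 0.271
0.15 156 [0.0351 0.0356 0.0361] -0.077 0.08
0.18 147 [0.0358 0.0364 0.0368] -0.058 0.078
0.21 162 [0.0367 0.0373 0.0494] -0.079 0.08
0.24 427 [0.034  0.0381 0.052 ] -0.08 0.079
x-0.07 22 (array([0.101, 0.121]), array([-0.102, -0.101]))
x-0.06 21 (array([0.103, 0.121]), array([-0.103, -0.101]))
x-0.05 25 (array([0.107, 0.124]), array([-0.102, -0.101]))
x-0.04 161 (array([0.091, 0.111]), array([-0.102, -0.009]))
x-0.03 157 (array([0.087, 0.107]), array([-0.102, -0.008]))
x-0.02 24 (array([0.104, 0.124]), array([-0.102, -0.101]))
x-0.01 28 (array([0.104, 0.122]), array([-0.103, -0.101]))
x0.00 26 (array([0.103, 0.122]), array([-0.103, -0.101]))
x0.01 28 (array([0.1  , 0.119]), array([-0.103, -0.101]))
x0.02 30 (array([0.101, 0.122]), array([-0.103, -0.07 ]))
x0.03 172 (array([0.093, 0.12 ]), array([-0.102, -0.009]))
x0.04 182 (array([0.105, 0.12 ]), array([-0.102, -0.031]))
x0.05 17 (array([0.116, 0.124]), array([-0.103, -0.102]))
x0.06 7 (array([0.119, 0.124]), array([-0.103, -0.102]))
x0.07 0 
x0.08 0 
top3 851 Zmax 0.274
0.15 139 [0.0256 0.0283 0.0292] -0.078 0.08
0.18 151 [0.0264 0.0287 0.0301] -0.078 0.079
0.21 151 [0.027  0.028  0.0307] -0.078 0.08
0.24 410 [0.0278 0.03   0.0517] -0.08 0.08
x-0.07 0 
x-0.06 0 
x-0.05 0 
x-0.04 107 (array([0.092, 0.096]), array([-0.094, -0.007]))
x-0.03 35 (array([0.093, 0.097]), array([-0.092, -0.008]))
x-0.02 0 
x-0.01 0 
x0.00 0 
x0.01 0 
x0.02 1 
x0.03 124 (array([0.095, 0.123]), array([-0.094, -0.005]))
x0.04 43 (array([0.094, 0.123]), array([-0.092, -0.006]))
x0.05 0 
x0.06 0 
x0.07 0 
x0.08 0 
[0.45341508 0.3764123  0.24361634] [1.83431508 2.53716254 8.51348718]
```

View pics/c3.png

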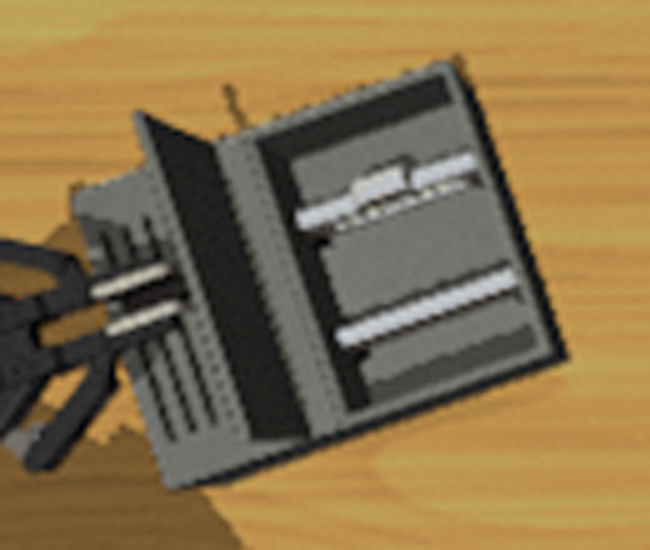

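The flap is at about 91° (y drifts 2.5 mm over 95 mm of height). The filter, with its tab at z≈0.12, is in the +x slot, at crop (380,180). The blank is in the -x slot. Now release and retract.

```bash
python3 -m jog '[0.4,0,0,0,0,0,0, 0.4,0,0,0,0,0,0, 0.4,0,0,0,0,0,0, 0.4,0,0,-0.1,0,0,0, 0.4,0,0,-0.2,0,0,0, 0.4,0,0,-0.2,0,0,0, 0.4,0,0,-0.15,0,0,0,0.4,0,0,0,0,0,0]'; python3 - <<'E'
from h import *
p,r=pose(); print(p)
print(np.round(r.as_matrix(),3))
plan([p[0],p[1],.47],down(18.9),16)
E
```

```text
time: 5.98
tool_pos: [0.4194, 0.4713, 0.2432]
tcp_rot: [160.0, 89.8, 89.2]
wrist_force: [-0.0, 0.5, -0.2]
opening: 0.0338
[0.41941619 0.47125382 0.24323631]
[[ 0.     0.944  0.33 ]
 [ 0.003  0.33  -0.944]
 [-1.     0.001 -0.003]]
rows (x y z rx ry rz):
[[-0.094, 0.0, -0.0, 0.0, 0.125, 0.0], [-0.094, 0.0, -0.009, 0.0, 0.125, 0.0], [-0.093, 0.0, -0.019, 0.0, 0.125, 0.0], [-0.09, 0.0, -0.028, 0.0, 0.125, 0.0], [-0.087, 0.0, -0.036, 0.0, 0.125, 0.0], [-0.083, 0.0, -0.045, 0.0, 0.125, 0.0], [-0.078, 0.0, -0.053, 0.0, 0.125, 0.0], [-0.073, 0.0, -0.06, 0.0, 0.125, 0.0], [-0.067, 0.0, -0.067, 0.0, 0.125, 0.0], [-0.06, 0.0, -0.073, 0.0, 0.125, 0.0], [-0.052, 0.0, -0.079, 0.0, 0.125, 0.0], [-0.044, 0.0, -0.083, 0.0, 0.125, 0.0], [-0.036, 0.0, -0.087, 0.0, 0.125, 0.0], [-0.027, 0.0, -0.09, 0.0, 0.125, 0.0], [-0.018, 0.0, -0.093, 0.0, 0.125, 0.0], [-0.009, 0.0, -0.094, 0.0, 0.125, 0.0]]
```

```bash
python3 -m jog '[0.4,-0.095,0,0,0,0.125,0, 0.4,-0.095,0,-0.01,0,0.125,0, 0.4,-0.093,0,-0.02,0,0.125,0, 0.4,-0.09,0,-0.03,0,0.125,0, 0.4,-0.087,0,-0.036,0,0.125,0, 0.4,-0.083,0,-0.045,0,0.125,0, 0.4,-0.078,0,-0.053,0,0.125,0, 0.4,-0.073,0,-0.06,0,0.125,0]'; python3 -m jog '[0.4,-0.067,0,-0.067,0,0.125,0, 0.4,-0.06,0,-0.073,0,0.125,0, 0.4,-0.052,0,-0.08,0,0.125,0, 0.4,-0.044,0,-0.083,0,0.125,0, 0.4,-0.036,0,-0.087,0,0.125,0, 0.4,-0.027,0,-0.09,0,0.125,0, 0.4,-0.018,0,-0.093,0,0.125,0, 0.4,-0.009,0,-0.094,0,0.125,0]'; python3 - <<'E'
from h import *
print(manip.state()['joint_pos'])
plan([.565,.112,.47],down(18.9),10)
E
```

```text
time: 6.65
tool_pos: [0.4209, 0.4684, 0.3576]
tcp_rot: [180.0, 44.6, 109.1]
wrist_force: [-0.3, -0.4, -0.6]
opening: 0.0345
time: 7.32
tool_pos: [0.4209, 0.4685, 0.4711]
tcp_rot: [180.0, -0.4, 109.1]
wrist_force: [0.0, -0.2, -0.5]
opening: 0.0344
[43.78006119 25.4773035  77.22949243  0.35200732 77.12085985 24.5871196 ]
rows (x y z rx ry rz):
[[-0.256, 0.013, -0.001, 0.0, -0.001, 0.0], [-0.256, 0.013, -0.001, 0.0, -0.001, 0.0], [-0.256, 0.013, -0.001, 0.0, -0.001, 0.0], [-0.256, 0.013, -0.0, 0.0, -0.001, 0.0], [-0.256, 0.013, -0.0, 0.0, -0.001, 0.0], [-0.256, 0.013, -0.0, 0.0, -0.001, 0.0], [-0.256, 0.014, 0.0, 0.0, -0.001, 0.0], [-0.256, 0.014, 0.0, 0.0, -0.001, 0.0], [-0.256, 0.014, 0.0, 0.0, -0.001, 0.0], [-0.256, 0.014, 0.001, 0.0, -0.001, 0.0]]
```

```bash
python3 -m jog '[0.4,-0.256,0.013,0,0,0,0, 0.4,-0.256,0.013,0,0,0,0, 0.4,-0.256,0.013,0,0,0,0, 0.4,-0.256,0.013,0,0,0,0, 0.4,-0.256,0.013,0,0,0,0]'; python3 -m jog '[0.4,-0.256,0.013,0,0,0,0, 0.4,-0.256,0.013,0,0,0,0, 0.4,-0.256,0.014,0,0,0,0, 0.4,-0.256,0.014,0,0,0,0, 0.4,-0.256,0.014,0,0,0,0, 0.4,0,0,0,0,0,0, 0.4,0,0,0,0,0,0]'; python3 - <<'E'
from h import *
p,r=pose(); print(p)
snap('wrist','wrist4'); snap('top','top4')
for q in ('filter_tab','filter_center','blank_center'):
  for c in ('wrist','top'): print(q,c,[(np.round(r['location'],4),round(r['confidence'],2)) for r in nets.spot_point(c,q)])
E
```

```text
time: 7.73
tool_pos: [0.4933, 0.2885, 0.47]
tcp_rot: [-180.0, -0.1, 109.1]
wrist_force: [0.9, 0.5, 0.1]
opening: 0.0342
time: 8.32
tool_pos: [0.566, 0.1106, 0.4695]
tcp_rot: [-180.0, -0.1, 108.9]
wrist_force: [-0.6, -0.6, 0.6]
opening: 0.0344
[0.5659784  0.1105613  0.46945572]
filter_tab wrist [(array([0.5728, 0.132 , 0.111 ]), 0.83)]
filter_tab top [(array([0.5174, 0.1964, 0.1304]), 0.57), (array([0.5679, 0.1384, 0.1037]), 0.52), (array([0.5712, 0.134 , 0.0596]), 0.22)]
filter_center wrist [(array([0.5748, 0.1344, 0.0652]), 0.94), (array([0.7894, 0.03  , 0.0101]), 0.25)]
filter_center top [(array([0.5725, 0.1343, 0.0637]), 0.64)]
blank_center wrist [(array([0.5089, 0.1164, 0.06  ]), 0.85)]
blank_center top [(array([0.5083, 0.1152, 0.0607]), 0.45)]
```

View pics/wrist4.png

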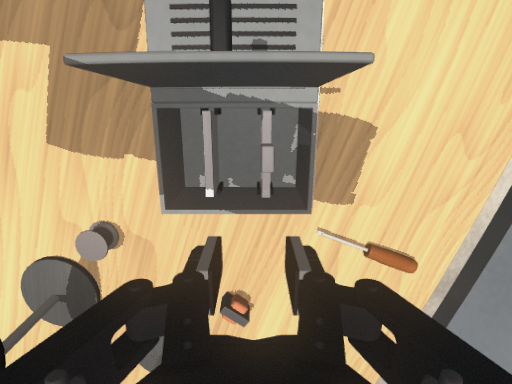

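The wrist view shows the flap still up, the tabbed plate at (267,158) and the plain plate at (209,150).

```bash
python3 - <<'E'
from h import *
z=load('wrist4'); C=cloud(z)
g=z['p'].astype(int).sum(2)//3
print(g[158,255:280]); print(np.round(C[158,255:280,2],3)); print(g[140:180,267]); print(np.round(C[140:180,267,2],3))
img=cv2.imread('pics/wrist4.png')[90:220,150:330]; cv2.imwrite('pics/c4.png',cv2.resize(img,None,fx=4,fy=4,interpolation=cv2.INTER_CUBIC))
E
```

```text
[ 93  95  95  94  95  88  94 140 160 160 162 162 161 161 158 158 160 156
 127  91  96  97  97  96  96]
[0.03  0.029 0.031 0.029 0.029 0.029 0.113 0.119 0.119 0.121 0.12  0.119
 0.12  0.121 0.119 0.121 0.12  0.12  0.118 0.029 0.031 0.029 0.03  0.028
 0.029]
[161 161 158 122  85  89 131 156 167 164 164 164 164 164 163 163 162 163
 161 163 161 161 160 160 158 159 157 157 157 156 154 152 134 155 156 157
 156 155 154 155]
[0.092 0.091 0.092 0.439 0.104 0.116 0.119 0.119 0.12  0.12  0.119 0.119
 0.12  0.12  0.119 0.12  0.12  0.12  0.12  0.119 0.119 0.12  0.12  0.12
 0.12  0.121 0.121 0.119 0.119 0.12  0.122 0.119 0.439 0.092 0.093 0.09
 0.093 0.091 0.092 0.091]
```

View pics/c4.png

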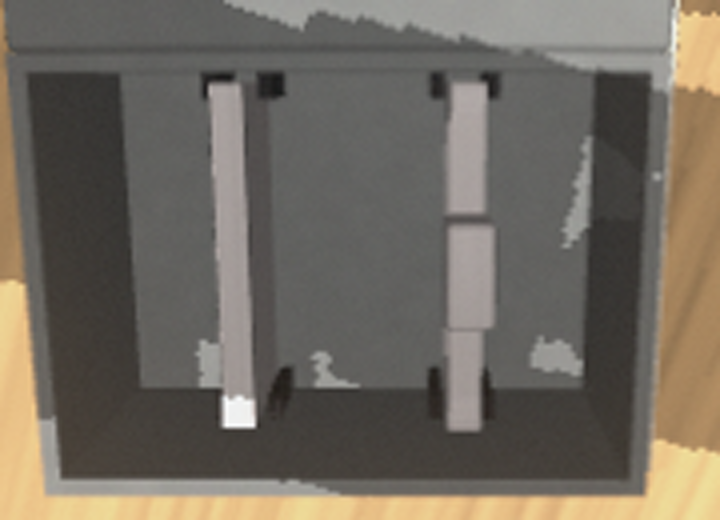

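```bash
python3 - <<'E'
from h import *
z=load('wrist4')
d=z['d'][155:165,264:271].mean()
c=w(z,[[261.8,158.8],[273.0,158.8],[267.3,146],[267.3,171.5],[267.4,158.8]],[d]*5); print(c.round(4))
print(np.linalg.norm(c[0]-c[1]),np.linalg.norm(c[2]-c[3]),'yaw',np.degrees(np.arctan2(*(c[2]-c[3])[[1,0]]))-90)
t=c[4]
p,r=pose(); plan([t[0],t[1],.262],down(18.9),6)
E
```

```text
[[0.5672 0.133  0.1244]
 [0.5787 0.1369 0.1243]
 [0.5685 0.1475 0.1203]
 [0.5771 0.1224 0.1283]
 [0.5729 0.1349 0.1243]]
0.012155716623689226 0.02771930413090235 yaw 18.86986493527222
rows (x y z rx ry rz):
[[0.02, 0.016, 0.231, 0.0, -0.0, 0.001], [0.02, 0.016, 0.231, 0.0, -0.0, 0.001], [0.02, 0.016, 0.231, 0.0, -0.0, 0.001], [0.02, 0.016, 0.231, 0.0, -0.0, 0.001], [0.02, 0.016, 0.231, 0.0, -0.0, 0.001], [0.02, 0.016, 0.231, 0.0, -0.0, 0.001]]
```

The tab is at (0.573, 0.134), with a top of z≈0.12 and a measured size of 12x28 mm against 14x30 given. This agrees with the net. Descending.

```bash
python3 -m jog '[0.4,0.024,0.019,0.22,0,0,0, 0.4,0.024,0.019,0.22,0,0,0, 0.4,0.024,0.019,0.22,0,0,0, 0.4,0.024,0.019,0.22,0,0,0, 0.4,0.024,0.018,0.14,0,0,0, 0.4,0,0,0,0,0,0]'; python3 - <<'E'
from h import *
print(pose()[0]); snap('wrist','wrist5')
plan([.573,.134,.264],down(18.9),3)
E
```

```text
time: 9.22
tool_pos: [0.5719, 0.1346, 0.3123]
tcp_rot: [-179.6, -0.2, 109.1]
wrist_force: [-0.4, 0.7, -0.9]
opening: 0.034
[0.57187998 0.13460604 0.31227618]
rows (x y z rx ry rz):
[[-0.001, 0.001, 0.114, -0.002, -0.001, 0.002], [-0.001, 0.001, 0.114, -0.002, -0.001, 0.002], [-0.001, 0.001, 0.114, -0.002, -0.001, 0.002]]
```

View pics/wrist5.png

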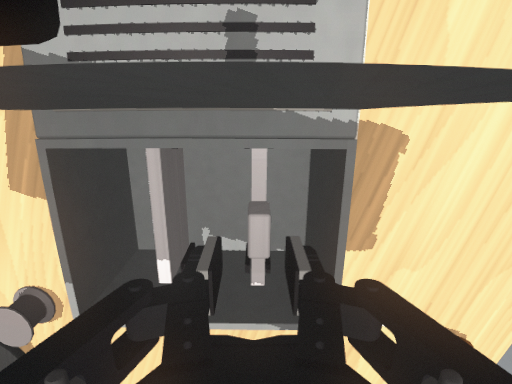

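The tab at col 259 lies between the pads (cols 215 and 297), and the flap is clear. Going down and closing.

```bash
python3 -m jog '[0.4,0,0,0.11,0,0,0, 0.4,0,0,0.11,0,0,0, 0.4,0,0,0.1,0,0,0, 0.4,0,0,0,0,0,0]'; python3 -m jog '[0,0,0,0,0,0,0, 0,0,0,0,0,0,0, 0,0,0,0,0,0,0, 0,0,0,0,0,0,0, 0,0,0,0,0,0,0]' 50; python3 - <<'E'
from h import *
snap('wrist','wrist6')
E
```

```text
time: 9.6
tool_pos: [0.5727, 0.1339, 0.2682]
tcp_rot: [-179.9, -0.1, 109.1]
wrist_force: [-0.6, 0.1, -0.6]
opening: 0.0341
time: 10.02
tool_pos: [0.5735, 0.134, 0.2708]
tcp_rot: [179.8, -0.1, 109.1]
wrist_force: [-1.1, -0.5, 8.2]
opening: 0.013
```

View pics/wrist6.png

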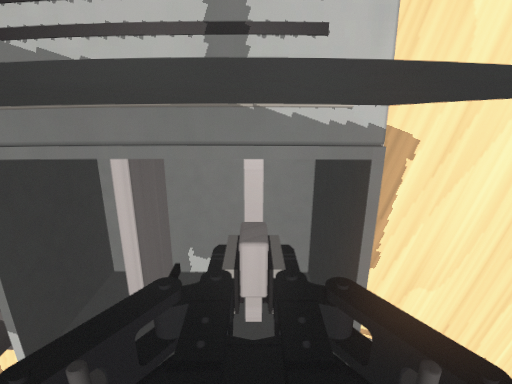

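```bash
python3 -m jog '[0,0,0,-0.05,0,0,0, 0,0,0,-0.1,0,0,0, 0,0,0,-0.15,0,0,0, 0,0,0,-0.15,0,0,0, 0,0,0,-0.15,0,0,0, 0,0,0,-0.15,0,0,0, 0,0,0,-0.12,0,0,0, 0,0,0,0,0,0,0]' 80; python3 - <<'E'
from h import *
snap('wrist','wrist7');snap('scene','scene7')
s=manip.state(); print(s['wrist_force'],s['wrist_torque'],s['joint_pos'])
E
```

```text
time: 10.73
tool_pos: [0.5733, 0.1338, 0.404]
tcp_rot: [179.6, -0.0, 109.1]
wrist_force: [0.6, -0.5, -0.1]
opening: 0.0124
[ 0.16974619 -0.60088269 -0.64719705] [0.01117982 0.04655179 0.01446148] [  8.59412173  24.31660722  89.10314294   0.09667649  66.51689588
 -10.53611521]
```

View pics/scene7.png

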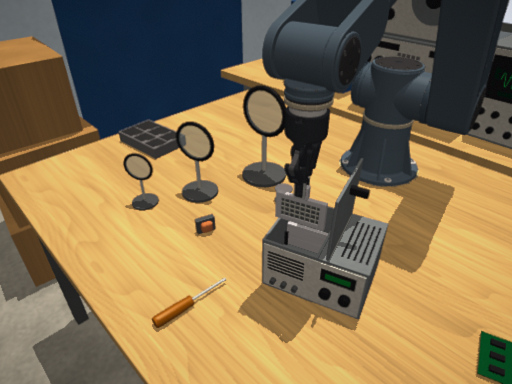

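View pics/wrist7.png

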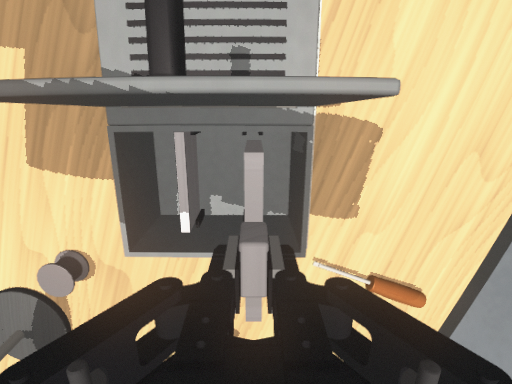

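The filter is out with its mesh visible at (300,207), the flap is still up and the blank is still in place. I'll refine the lens pose and measure the filter as held.

```bash
cat > m.py <<'E'
from h import *
def lens(n,verbose=1):
    z=load(n); C=cloud(z); ok=z['d']>0
    m=ok&(np.hypot(C[...,0]-.523,C[...,1]+.288)<.075)&(C[...,2]>.112)&(C[...,2]<.24)
    P=C[m]
    for _ in range(6):
        c=P.mean(0); U,S,V=np.linalg.svd(P-c,full_matrices=False); r=(P-c)@V[2]; k=abs(r)<max(2*r.std(),.002); P=P[k]
    nrm=V[2]*np.sign(V[2][0]); 
    mid=(P.max(0)+P.min(0))/2
    print(n,len(P),'ctr',mid.round(4),'n',nrm.round(4),'az',np.degrees(np.arctan2(nrm[1],nrm[0])).round(2),'rms',r.std().round(4))
def plate(n,guess):
    z=load(n); C=cloud(z); ok=z['d']>0; g=np.array(guess)
    m=ok&(np.linalg.norm(C-g,axis=-1)<.075)&(abs(C[...,2]-g[2])<.036)
    P=C[m]; P=P[abs((P[:,:2]-g[:2])@np.array([np.cos(np.radians(20)),np.sin(np.radians(20))]))<.02]
    for _ in range(8):
        c=P.mean(0); U,S,V=np.linalg.svd(P-c,full_matrices=False); r=(P-c)@V[2]; k=abs(r)<max(2*r.std(),.002); P=P[k]
    nrm=V[2]*np.sign(V[2][0]); t=np.array([-nrm[1],nrm[0],0]); t/=np.linalg.norm(t); a=(P-g)@t
    lo,hi=np.percentile(a,[.5,99.5]); zl,zh=np.percentile(P[:,2],[.5,99.5])
    off=((c-g)@nrm)
    print(n,len(P),'n',nrm.round(4),'az',np.degrees(np.arctan2(nrm[1],nrm[0])).round(2),'lean',np.degrees(np.arcsin(nrm[2])).round(2),'width',(hi-lo).round(4),'lat mid',((hi+lo)/2).round(4),'z',zl.round(4),zh.round(4),'face off along n',off.round(4),'rms',r.std().round(4))
    # slope of bottom edge: roll
E
python3 - <<'E'
from m import *
for n in ('scene0','scene3','scene7','top0'): lens(n)
p,r=pose(); plate('scene7',[p[0],p[1],p[2]-.21])
img=cv2.imread('pics/scene7.png')[165:265,255:385]; cv2.imwrite('pics/c7.png',cv2.resize(img,None,fx=5,fy=5,interpolation=cv2.INTER_CUBIC))
E
```

```text
scene0 989 ctr [ 0.5243 -0.2876  0.1723] n [ 9.204e-01  3.909e-01 -1.000e-04] az 23.01 rms 0.0013
scene3 1013 ctr [ 0.5239 -0.2874  0.1722] n [0.9213 0.3888 0.0015] az 22.88 rms 0.0014
scene7 1032 ctr [ 0.5239 -0.2864  0.1721] n [ 0.9228  0.3853 -0.002 ] az 22.66 rms 0.0015
top0 220 ctr [ 0.5227 -0.2887  0.2044] n [0.9208 0.39   0.0043] az 22.95 rms 0.0034
scene7 1264 n [0.9462 0.3235 0.0039] az 18.88 lean 0.22 width 0.104 lat mid 0.0013 z 0.1607 0.2233 face off along n 0.005 rms 0.0015
```

View pics/c7.png

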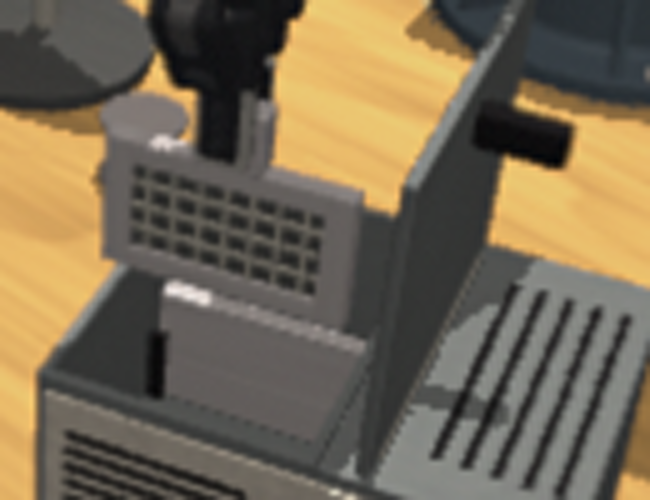

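Lens mid is about (0.5225, -0.2885) with the axis at azimuth 22.9°, so the view point is about (0.632, -0.2425, 0.17). The filter is held at 18.9°, plumb, with its centre 0.21 m below the TCP. Moving across.

```bash
python3 - <<'E'
from h import *
plan([.632,-.2425,.404],down(23.1),16)
E
```

```text
rows (x y z rx ry rz):
[[-0.156, -0.028, -0.002, 0.0, -0.0, -0.006], [-0.156, -0.029, -0.002, 0.0, -0.0, -0.006], [-0.156, -0.029, -0.002, 0.0, -0.0, -0.006], [-0.156, -0.03, -0.002, 0.0, -0.0, -0.006], [-0.156, -0.031, -0.002, 0.0, -0.0, -0.006], [-0.156, -0.031, -0.002, 0.0, -0.0, -0.006], [-0.155, -0.032, -0.002, 0.0, -0.0, -0.006], [-0.155, -0.033, -0.002, 0.0, -0.0, -0.006], [-0.155, -0.033, -0.002, 0.0, -0.0, -0.006], [-0.155, -0.034, -0.002, 0.0, -0.0, -0.006], [-0.155, -0.035, -0.002, 0.0, -0.0, -0.006], [-0.155, -0.035, -0.002, 0.0, -0.0, -0.006], [-0.155, -0.036, -0.002, 0.0, -0.0, -0.006], [-0.154, -0.037, -0.002, 0.0, -0.0, -0.006], [-0.154, -0.037, -0.002, 0.0, -0.0, -0.006], [-0.154, -0.038, -0.002, 0.0, -0.0, -0.006]]
```

```bash
python3 -m jog '[0,-0.1,-0.018,0,0,0,-0.006, 0,-0.156,-0.029,0,0,0,-0.006, 0,-0.156,-0.03,0,0,0,-0.006, 0,-0.156,-0.03,0,0,0,-0.006, 0,-0.156,-0.031,0,0,0,-0.006, 0,-0.156,-0.031,0,0,0,-0.006, 0,-0.155,-0.032,0,0,0,-0.006, 0,-0.155,-0.033,0,0,0,-0.006]'; python3 -m jog '[0,-0.155,-0.033,0,0,0,-0.006, 0,-0.155,-0.034,0,0,0,-0.006, 0,-0.155,-0.035,0,0,0,-0.006, 0,-0.155,-0.035,0,0,0,-0.006, 0,-0.155,-0.036,0,0,0,-0.006, 0,-0.154,-0.037,0,0,0,-0.006, 0,-0.154,-0.037,0,0,0,-0.006, 0,-0.12,-0.03,0,0,0,-0.006]'; python3 -m jog '[0,-0.09,-0.02,0.05,0,0,0, 0,0,0,0.05,0,0,0, 0,0,0,0.05,0,0,0, 0,0,0,0,0,0,0, 0,0,0,0,0,0,0, 0,0,0,0,0,0,0]';  python3 - <<'E'
from m import *
p,r=pose(); print(p,r.as_euler('xyz',degrees=True))
snap('scene','scene8');snap('top','top8')
lens('scene8'); lens('top8'); plate('scene8',[p[0],p[1],p[2]-.21])
for c in ('scene','top'):
  for q in ('filter_center','filter_tab','view_point'): print(c,q,[(np.round(a['location'],4),round(a['confidence'],2)) for a in nets.spot_point(c,q)])
E
```

```text
time: 11.5
tool_pos: [0.6011, -0.0471, 0.3975]
tcp_rot: [-179.9, -0.2, 111.3]
wrist_force: [0.5, -0.0, -0.8]
opening: 0.0122
time: 12.17
tool_pos: [0.6307, -0.2304, 0.397]
tcp_rot: [-179.9, -0.2, 113.4]
wrist_force: [-0.0, -0.1, -0.0]
opening: 0.0126
time: 12.67
tool_pos: [0.6336, -0.2414, 0.3762]
tcp_rot: [180.0, -0.1, 113.5]
wrist_force: [-0.6, -0.7, -0.4]
opening: 0.0123
[ 0.63361444 -0.24143113  0.37619156] [ 1.79989378e+02 -9.10377951e-02  1.13463115e+02]
scene8 994 ctr [ 0.5239 -0.2872  0.1723] n [9.224e-01 3.862e-01 5.000e-04] az 22.72 rms 0.0014
top8 34 ctr [ 0.5392 -0.3291  0.2085] n [ 0.1065 -0.7576  0.644 ] az -82.0 rms 0.002
scene8 679 n [0.9207 0.3903 0.0014] az 22.98 lean 0.08 width 0.104 lat mid 0.0016 z 0.1352 0.1994 face off along n 0.0039 rms 0.0014
scene filter_center [(array([ 0.6363, -0.2401,  0.1673]), 0.7)]
scene filter_tab [(array([ 0.6342, -0.2388,  0.2131]), 0.89), (array([ 0.6322, -0.2411,  0.1638]), 0.53)]
scene view_point [(array([ 0.629 , -0.2442,  0.168 ]), 0.8), (array([ 0.7379, -0.3149,  0.1192]), 0.63), (array([ 0.5243, -0.2929,  0.    ]), 0.28), (array([0.516 , 0.1918, 0.1334]), 0.26)]
top filter_center []
top filter_tab [(array([0.509 , 0.1111, 0.0586]), 0.43)]
top view_point []
```

View pics/scene8.png

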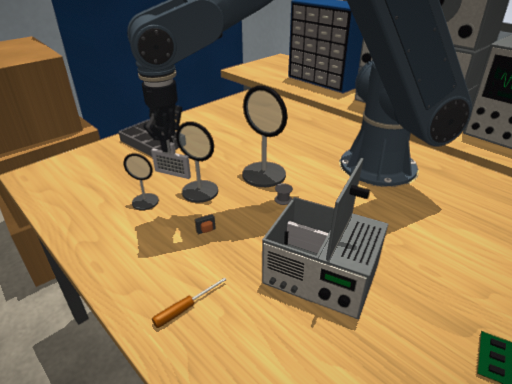

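View pics/top8.png

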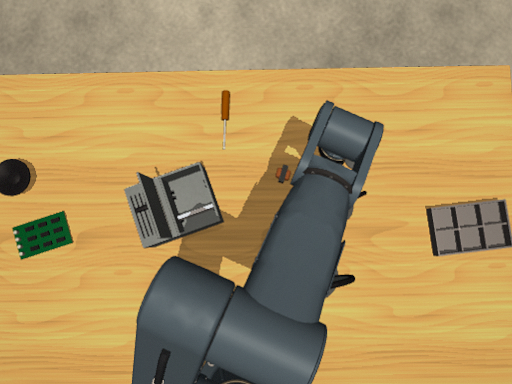

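```bash
python3 - <<'E'
from m import *
n=np.array([np.cos(np.radians(22.9)),np.sin(np.radians(22.9)),0]); t=np.array([-n[1],n[0],0])
O=np.array([.5225,-.2885,.17])
for f in ('scene0','scene3','scene7','top0'):
    z=load(f); C=cloud(z); m=(z['d']>0)&(np.linalg.norm(C-O,axis=-1)<.075)
    P=C[m]-O; a=P@n; b=P@t; h=P[:,2]; rr=np.hypot(b,h)
    k=(abs(a)<.02)&(h>-.065)
    br=z['p'][m].astype(int).sum(1)
    ring=k&(rr>.05)&(br<150); gl=k&(rr<.045)
    up=k&(h>-.02)
    # circle fit to outer boundary of ring via enclosing circle
    (cb,ch),rad=cv2.minEnclosingCircle((np.c_[b,h][k&(rr<.066)]*1000).astype(np.float32))
    print(f,'ring a',np.percentile(a[ring],[5,50,95]).round(4),ring.sum(),'glass a',np.percentile(a[gl],[5,50,95]).round(4) if gl.sum() else '','circ',round(cb,1),round(ch,1),round(rad,1),'blat',np.percentile(b[up],[0.5,99.5]).round(4))
    # base
    q=(z['d']>0)&(np.hypot(C[...,0]-O[0],C[...,1]-O[1])<.07)&(C[...,2]>.008)&(C[...,2]<.03); Q=C[q][:,:2]-O[:2]; (x,y),rad=cv2.minEnclosingCircle((Q*1000).astype(np.float32)); print('  base',x,y,rad)
E
```

```text
scene0 ring a [-0.      0.003   0.0058] 306 glass a [-0.0014  0.0011  0.0034] circ -1.1 -1.5 63.0 blat [-0.0576  0.0579]
  base -0.12665167450904846 -0.5614991188049316 56.93020248413086
scene3 ring a [-0.0002  0.003   0.0057] 304 glass a [-0.0013  0.0011  0.0034] circ -0.1 -1.2 63.5 blat [-0.0573  0.0579]
  base -0.7912567257881165 -0.7645897269248962 55.8681755065918
scene7 ring a [0.0001 0.0035 0.0061] 291 glass a [-0.0013  0.001   0.0035] circ 0.2 -1.5 63.4 blat [-0.0564  0.0582]
  base 1.7680912017822266 -0.8888339996337891 55.80596160888672
top0 ring a [-0.0047  0.0004  0.0052] 199 glass a  circ -0.8 10.8 60.0 blat [-0.0561  0.0576]
  base -2.711765766143799 -2.9467320442199707 58.54166793823242
```

Relative to the lens axis the filter is about 2 mm off sideways, 1 mm too far along the axis and 3–4 mm low. A small correction follows.

```bash
python3 -m jog '[0,-0.012,-0.007,-0.022,0,0,0, 0,0,0,0,0,0,0, 0,0,0,0,0,0,0, 0,0,0,0,0,0,0, 0,0,0,0,0,0,0, 0,0,0,0,0,0,0]'; python3 - <<'E'
from m import *
for i in range(2):
    p,r=pose(); print(p,r.as_euler('xyz',degrees=True)); snap('scene','scene9%d'%i); plate('scene9%d'%i,[p[0],p[1],p[2]-.21])
s=manip.state(); print(np.abs(s['joint_vel']).max(), s['opening'],s['time'])
snap('wrist','wrist9')
for q in ('filter_center','view_point','flap_hinge','spool_mid','transformer_mid','driver_mid','blank_center'): print(q,[(np.round(a['location'],4),round(a['confidence'],2)) for a in nets.spot_point('scene',q)])
img=cv2.imread('pics/scene91.png')[90:320,110:400]; cv2.imwrite('pics/c9.png',cv2.resize(img,None,fx=2.6,fy=2.6,interpolation=cv2.INTER_CUBIC))
E
```

```text
time: 13.57
tool_pos: [0.6332, -0.2444, 0.3793]
tcp_rot: [180.0, -0.1, 113.4]
wrist_force: [-0.5, 0.1, -1.3]
opening: 0.0123
[ 0.6332427  -0.2443543   0.37926754] [ 1.79999010e+02 -9.53875114e-02  1.13411664e+02]
scene90 702 n [0.9192 0.3937 0.0092] az 23.19 lean 0.53 width 0.1045 lat mid 0.0014 z 0.1381 0.2016 face off along n 0.0038 rms 0.0015
[ 0.633241   -0.24434392  0.37924783] [ 1.79998722e+02 -9.63136713e-02  1.13410202e+02]
scene91 691 n [0.919  0.3941 0.0111] az 23.21 lean 0.64 width 0.1035 lat mid 0.002 z 0.1386 0.2018 face off along n 0.0038 rms 0.0015
0.1372822538649517 0.012068344355481144 13.6667
filter_center [(array([ 0.6338, -0.242 ,  0.1653]), 0.59)]
view_point [(array([ 0.6329, -0.2444,  0.1704]), 0.85), (array([0.5159, 0.1924, 0.1351]), 0.67), (array([ 0.7391, -0.3125,  0.1147]), 0.61), (array([ 0.6352, -0.2428,  0.2163]), 0.36)]
flap_hinge [(array([0.5164, 0.1919, 0.1323]), 0.94)]
spool_mid [(array([ 0.3719, -0.0892,  0.0122]), 0.71)]
transformer_mid [(array([ 0.6183, -0.1345,  0.0157]), 0.85), (array([0.5141, 0.1924, 0.1323]), 0.33)]
driver_mid [(array([0.788 , 0.0332, 0.0059]), 0.95)]
blank_center [(array([0.5078, 0.1103, 0.0595]), 0.66)]
```

View pics/c9.png

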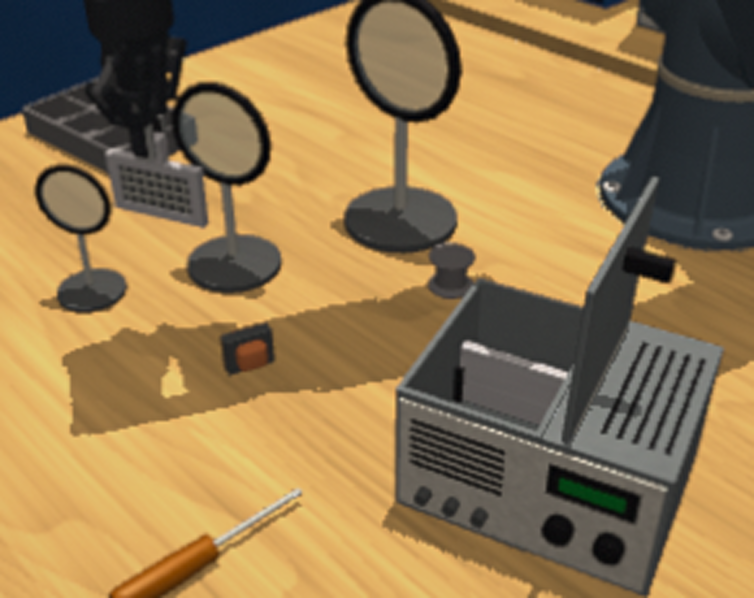

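View pics/wrist9.png

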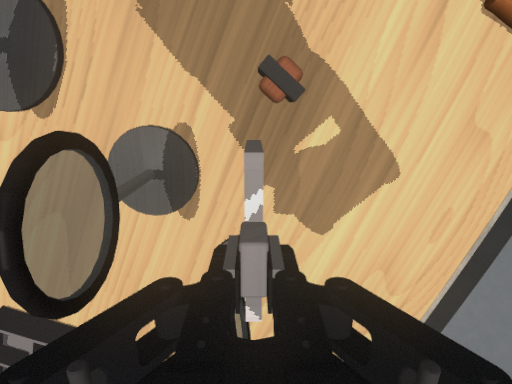

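Filter centre is about (0.632, -0.243, 0.170) against the target (0.632, -0.242, 0.170). It is plumb, at azimuth 23.2° against 22.9° for the lens, with the flap up and the bystanders unmoved. Handing in.

```bash
python3 -c "
from rig import manip
print(manip.sign_off())"
```

```text
the job is handed in; nothing more can be done
None
```

The job is handed in at about 14 s of the 54 s allowed. The flap stands upright, and the gripper is holding the filter at rest 12 cm in front of the middle-sized magnifier (232 mm tall).

I lifted the flap by its fin to about 91° and released it. I then drew the tabbed filter from the +x slot, left the blank plate in the -x slot, and carried the filter across.

**Filter position, last checks:**
- **Centre:** about (0.632, -0.243, 0.170), against the view point I worked out at (0.632, -0.242, 0.170).
- **Facing and lean:** its face is at azimuth 23.2° and the lens axis at about 22.9°. It leans at most 0.6°, which is about the measuring noise.
- **Hold:** wrist force is about 1 N and the opening is 12 mm. The arm is at rest, clear of the supply and the magnifier.

**Rest of the bench:** in the last pictures the flap is up and the blank is in its slot. The spool and screwdriver read where they were at the start.

**Checks that disagreed slightly:**
- The network put the filter centre about 5 mm lower (z = 0.165) than my depth fit (0.170). I went with the depth fit.
- The transformer read about 5 mm from its first reading. That is near the network's accuracy, and the path passed well above it.

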